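# Post the spent blade cassette into the disposal box

### The arm

A 6-joint arm with a two-finger parallel gripper is mounted at the origin on the work surface. World frame = base frame: x ahead of the robot, y to its left, z up, the work surface at z = 0. Lengths are in m, angles in rad, forces in N, time in s.
With the tool pointing down it reaches from about 0.25 to 0.775 m from the base axis. Payload 4 kg.
Tool frame: the origin (TCP) lies midway between the tips of the shut fingers; the grasp point (between the pads) lies 19 mm behind it; y points along the fingers, x is the direction in which the jaws open and shut, and the axes are right-handed (so a half turn about y gives the same grasp; the last joint's range is limited). The gripper opens to 94 mm and grips with 3 to 60 N. Pads are 16 mm wide; open, the fingers measure 119 mm over their backs; the gripper's body (75 mm by 177 mm) begins 78 mm behind the grasp point.
Start: joints at [1.035, 0.087, 1.371, -0, 1.684, -0.103], TCP at [0.231, 0.499, 0.206] pointing down, gripper open.
Joint ranges: [-3.1, 3.1], [-0.76, 2.03], [0.27, 2.55], [-1.08, 4.22], [0.17, 2.65], [-2.57, 2.57]. Speed limits (rad/s): [2.79, 2.79, 3.14, 3.14, 3.14, 3.14].

### API

Orientations are given as [roll, pitch, yaw] about the fixed x, y, z axes, in that order (R = Rz(yaw) Ry(pitch) Rx(roll)).
In Python, from bench import robot gives the robot as it stands.
- The arm moves only by the shell command python3 -m creep 'ROWS'. ROWS is JSON, a list of rows, each a list of 7 numbers: the shift along the tool's x, y, z in mm, then the turn, a rotation vector about the tool's x, y, z in degrees, then the closure in counts, from 0 (fully open) to 255 (shut). A call has 1 to 5 rows; each row is the pose to reach, as a shift and turn from the pose commanded when the call began, along the tool's axes at that moment; what a row does not reach only later rows make up. A row lasts 1/8 s, in which the tool goes at most 62.5 mm and 10.7 degrees, less where a joint would pass 70% of its speed; a pose out of reach is approached as far as the arm can. A call with a gripper value outside its range is refused whole. The fingers move at their own pace and stop on an object; the grip force is fixed at half the most. Time passes only in rows, so rows that repeat a pose let the fingers close. It gives the time, the measured TCP pose, the force and the opening at its end, in the units of the state.
- robot.get_obs(): the state, without advancing time (a new reading comes with each control period).
- robot.snapshot(name): name is "scene" or "top"; returns a dict with "color" (480x640x3 uint8, blue, green, red), "fx", "fy", "cx", "cy" (pixels), "world_from_camera" (4x4, takes a point from camera to world coordinates). Camera axes: x right, y down, z forward; pixel columns grow to the right and rows downward; lengths in m; the calibration is good to about 2 mm. A picture is of the moment at which its call begins. There is no depth.
- robot.close_job(): hands the job in, once; it reports no verdict.
Trained networks look in the newest picture that a camera, given by its name, has taken for a name from the list of things; names that differ only in an ending like _2 or _b are one class to them, and where a whole thing is asked for, a point or a joint stands for the part that bears it (a point fixed in the world has none). Each returns a list of dicts, best first, with "p" (0 to 1); they miss things now and then, are a little off and sometimes report something else, mostly with a low value. They report only what shows in the picture. A call takes as long as a camera call.
- robot.spot_in(name, camera): "point" ([x, y, z] in m, in world coordinates, good to about 4 mm: the middle of the surface that is visible of it).
- robot.landmark_of(name, camera): "point" ([x, y, z] in m, in world coordinates, good to about 4 mm: a listed point, or the origin of a listed thing).
The state is a dict: "time": time; "joint_positions": joint angles; "qvel": joint speeds; "joint_torque": joint torques, N m; "tool_pos": TCP position; "ee_rot": TCP orientation; "wrist_force": force on the tool from outside, world axes, zero at the start; "wrist_torque": the same for the moment, N m; "width": finger opening in m.
Only numpy, scipy, OpenCV 4.12 (cv2) and the standard library are available. Lean on these libraries where they do the work, as an engineer would, in place of code of your own. Each camera call takes 0.05 s, during which the arm holds its last target.

### The job

Throw away the flat steel blade cassette standing in the small rack: slide the disposal box's shutter fully open, put the cassette through the slot and push it down until it drops right into the box, then slide the shutter fully shut. Leave the tweezers case in the rack and the nail brush, jar and jar lid where they are.

Things in the scene. Friction and masses are not known exactly. Their poses are not given: they have to be found in the camera images.
- cassette_mid (a point): Centre of the spent blade cassette: flat steel slab 8 mm thick (its x), 44 mm wide (y), 76 mm tall (z, up), about 100 g, symmetric, dark window and line near the top of both faces. Stands loose in one of the rack's two compartments, underside 5 mm above the work surface; the top 54 mm is clear of the rack and can be gripped across the thickness from above.
- stand: Small white plastic rack, fixed, 21.5 mm (x) by 115 mm (y) by 27 mm high, origin at the centre of its underside. Two compartments side by side along its y, centred 26.5 mm either side of its origin, each about 11.5 mm (x) by 50 mm (y), floor 5 mm up. One holds the cassette, the other the tweezers case (which is which changes).
- case_mid (a point): Centre of the steel tweezers case, to be left alone: slimmer and taller than the cassette, 9 x 28 x 92 mm, standing in the rack's other compartment.
- box: White plastic blade disposal box, fixed, 110 mm (x) by 190 mm (y) by 165 mm high, origin at the centre of its underside. Its flat top has a slot, centred 45 mm from the middle towards -y, and a grey shutter sliding along y between two rails. The rails stand 4.5 mm above the top, 23 to 28 mm either side of the slot's middle line.
- slot (a point): Centre of the slot's mouth, level with the box's top (165 mm up), axes as the box's: 11.5 mm wide (x), 48 mm long (y), edge chamfered 2 mm, straight throat 45 mm deep. A trapdoor at the throat's foot carries a released cassette, so some 30 mm sticks out. Pressing its top edge with 2 to 4 N until level with the box's top opens the trapdoor and it drops in by itself.
- shutter (a joint): Travel of the shutter in m along the box's +y: 0 = fully shut (covers the slot), 0.062 = fully open; clear of the slot above about 0.054. It slides with about 1 N of friction and stays where it is left; it starts shut or up to 10 mm open.
- shutter_tab (a point): Centre of the top face of the shutter's upright finger tab: 24 mm (box x) by 16 mm (box y), top 36.5 mm above the box's top, 32 mm above the shutter plate (44 mm wide, its top 4.5 mm above the box's top). It moves with the shutter: 28 mm from the slot's centre towards the box's +y when shut, 90 mm when open. Pinch it from above or push it along y.
- brush: Wooden nail brush, 45 x 95 x 34 mm, lying bristles down on the work surface; origin under its centre. Leave alone.
- jar: Open cream plastic jar, 64 mm across, 50 mm high; origin under its centre. Leave alone.
- jar_lid: Cream twist lid of the jar, 68 mm across, 14 mm high, lying flat; origin under its centre. Leave alone.

How it is judged:
On the way, in this order (a step that is already met when the one before it is completed fails the run):
1. the shutter is slid open, clear of the slot (value of joint shutter above 0.05 m), for 0.1 s.
2. the cassette has gone through the slot and dropped into the box (z of cassette_mid in the frame of box below 0.07 m and x of cassette_mid in the frame of box between -0.053 and 0.053 m and y of cassette_mid in the frame of box between -0.093 and 0.093 m), for 0.2 s.
At the end, for the whole second after the job is handed in: The cassette lies inside the disposal box, below the trapdoor (its centre less than 70 mm above the box's underside and within the box's walls), the shutter is shut to within 4 mm, and the tweezers case, nail brush, jar and jar lid are each within 25 mm of where they began (all of step 2 and value of joint shutter below 0.004 m and distance of each of case_mid, brush, jar, jar_lid from where it was at the start of the episode below 0.025 m); the robot touches nothing.
It fails at once if the tweezers case, nail brush, jar or jar lid is moved more than 25 mm (distance of any of case_mid, brush, jar, jar_lid from where it was at the start of the episode above 0.025 m).
It also fails if it takes over 69 s, if anything falls off the work surface, if the arm or the gripper's body presses on something with over 40 N, if the wrist force passes 120 N, or if a joint passes its speed limit or range.

## Working session

There is one attempt and no reset: what is moved stays moved. The work goes in short steps, Python scripts to look and compute and a shell command to move; the robot and the scene stay as the last step left them, time stands still between calls to the robot, and variables do not carry over. Pictures are saved under pics/ and viewed, and the job is handed in when it is done.

```bash
mkdir -p pics; ls
cat > h.py <<'E'
from bench import robot
import cv2,numpy as np
def snap(c,f):
    s=robot.snapshot(c); cv2.imwrite('pics/'+f,s['color']); return s
E
python3 - <<'E'
from h import *
for c in ("scene","top"):
    s=snap(c,c+'0.png'); print(c,s['fx'],np.round(s['world_from_camera'],3).tolist())
    for n in ["cassette_mid","stand","case_mid","box","slot","shutter_tab","brush","jar","jar_lid"]:
        try: print(n,[(np.round(d['point'],4).tolist(),round(d['p'],2)) for d in robot.landmark_of(n,c)][:3])
        except Exception as e: print(n,e)
print(robot.get_obs())
E
```

```text
pics
scene 466.0174015444249 [[-0.814, 0.373, -0.446, 0.941], [0.581, 0.491, -0.649, 0.417], [-0.023, -0.788, -0.616, 0.567], [0.0, 0.0, 0.0, 1.0]]
cassette_mid [([0.56, -0.1138, 0.0434], 0.96), ([0.4886, 0.1699, 0.0004], 0.5)]
stand [([0.5656, -0.1438, -0.0001], 0.63)]
case_mid [([0.5679, -0.1707, 0.0552], 0.68)]
box [([0.491, 0.167, 0.0025], 0.86)]
slot [([0.5022, 0.1284, 0.1632], 0.71), ([0.5613, -0.1151, 0.0454], 0.65)]
shutter_tab []
brush [([0.7568, -0.2102, -0.0006], 0.65)]
jar [([0.7659, -0.0031, 0.004], 0.69), ([0.5036, 0.1267, 0.1625], 0.68)]
jar_lid [([0.7609, 0.1118, 0.0021], 0.84), ([0.4964, 0.1623, 0.1981], 0.67), ([0.5594, -0.1163, 0.0481], 0.47)]
top 454.4577921829419 [[0.01, -0.999, 0.05, 0.607], [-1.0, -0.01, -0.002, 0.001], [0.002, -0.05, -0.999, 0.823], [0.0, 0.0, 0.0, 1.0]]
cassette_mid [([0.5591, -0.1167, 0.0397], 0.51)]
stand [([0.5606, -0.1433, -0.0012], 0.71)]
case_mid [([0.5686, -0.1689, 0.0492], 0.69)]
box []
slot [([0.4974, 0.1244, 0.1623], 0.58)]
shutter_tab [([0.4975, 0.1583, 0.2042], 0.71)]
brush [([0.7492, -0.2083, 0.0001], 0.91)]
jar [([0.7645, -0.0026, 0.0043], 0.72)]
jar_lid [([0.7527, 0.1132, 0.0001], 0.92)]
{'time': 1.0, 'joint_positions': array([ 1.03489181e+00,  8.72164892e-02,  1.37068983e+00, -1.84053043e-05,
        1.68357727e+00, -1.03104143e-01]), 'qvel': array([-0.000433  ,  0.00051603, -0.00033896,  0.00022021, -0.00091444,
        0.0004817 ]), 'joint_torque': array([ 2.06425170e-04, -3.40060151e+01, -3.02600992e+01,  7.16240960e-02,
        2.38251843e-02, -2.52076887e-06]), 'tool_pos': array([0.23070585, 0.49930797, 0.20550202]), 'ee_rot': array([-1.57082574e+00, -1.06603004e-04,  1.13799388e+00]), 'wrist_force': array([-0.06722726, -0.57940898, -0.59741948]), 'wrist_torque': array([-0.05622387, -0.02669454,  0.00511151]), 'width': 0.09381664306068324}
```

View pics/scene0.png

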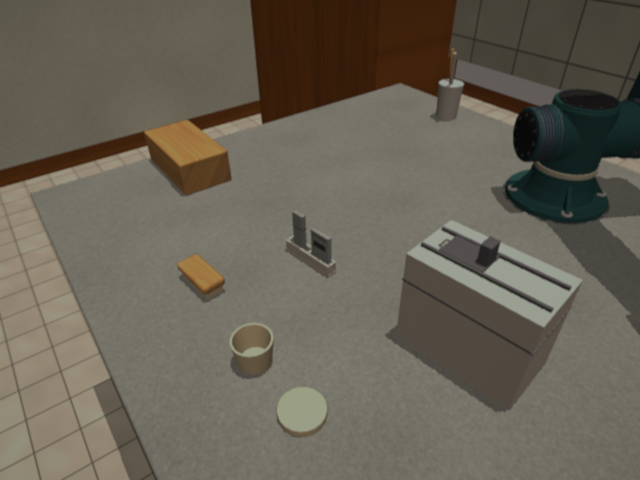

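View pics/top0.png

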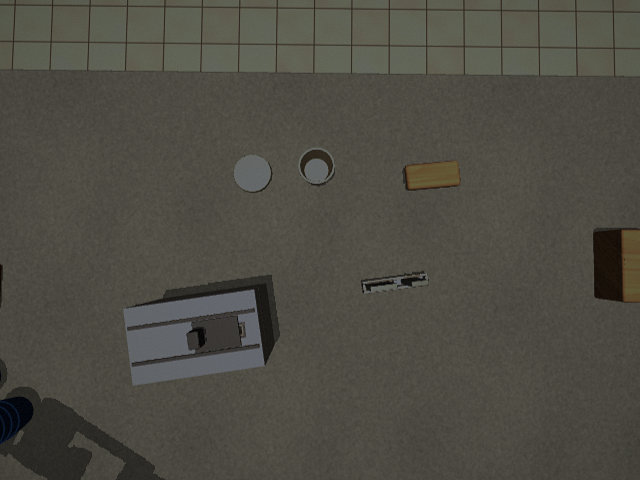

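Run:
```python
from h import *
im=cv2.imread('pics/top0.png'); 
a=cv2.resize(im[280:390,115:285],None,fx=4.7,fy=4.7,interpolation=cv2.INTER_CUBIC); a=cv2.convertScaleAbs(a,alpha=1.4)
b=cv2.resize(im[260:305,345:445],None,fx=8,fy=8,interpolation=cv2.INTER_CUBIC); b=cv2.convertScaleAbs(b,alpha=1.6)
cv2.imwrite('pics/a1.png',a);cv2.imwrite('pics/b1.png',b)
im=cv2.imread('pics/scene0.png'); c=cv2.resize(im[195:285,275:345],None,fx=6.5,fy=6.5,interpolation=cv2.INTER_CUBIC)
cv2.imwrite('pics/c1.png',c)
s=robot.snapshot('top');print(s['cx'],s['cy'],s['fy'])
```

```text
314.55743508128353 235.18675122953582 454.4577921829419
```

View pics/a1.png

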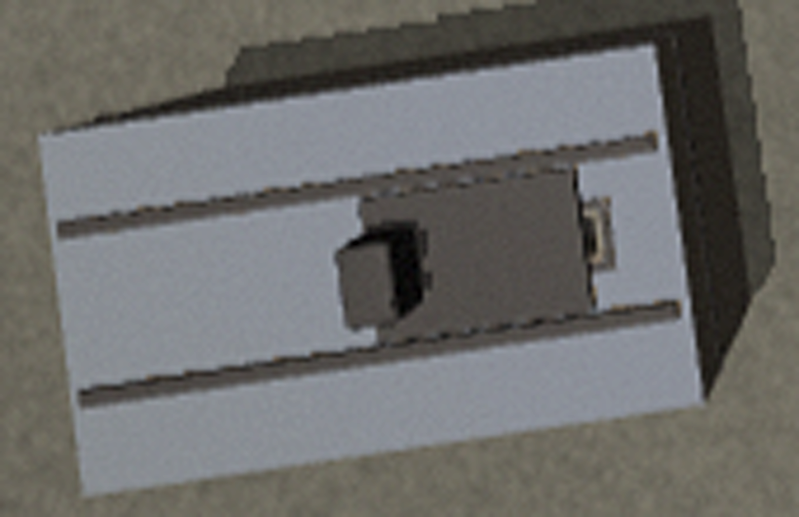

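View pics/b1.png

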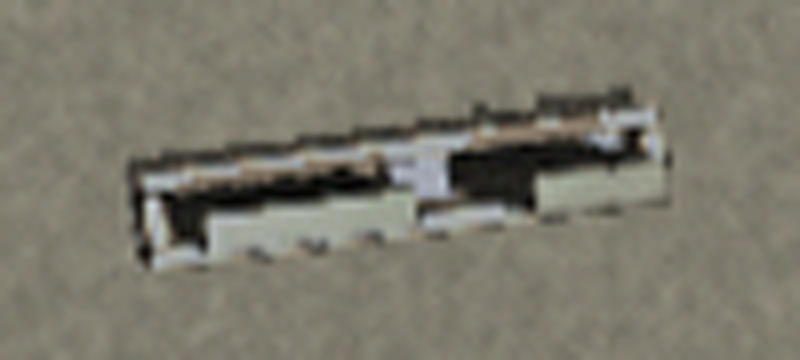

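View pics/c1.png

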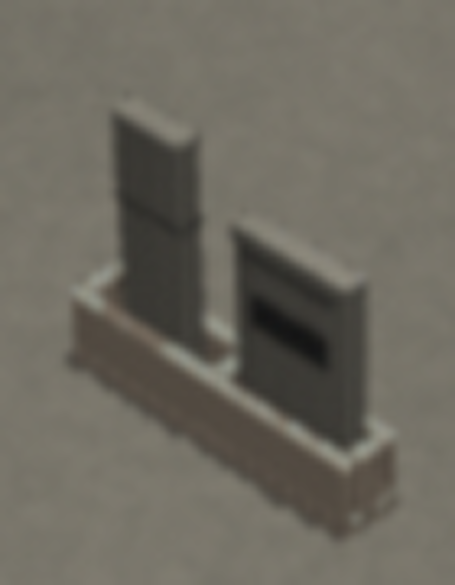

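```bash
cat >> h.py <<'E'
def back(s,uv,z):
    T=s['world_from_camera']; out=[]
    for u,v in uv:
        d=T[:3,:3]@[(u-s['cx'])/s['fx'],(v-s['cy'])/s['fy'],1.]
        out.append(T[:3,3]+d*(z-T[2,3])/d[2])
    return np.array(out)
def proj(s,P):
    T=np.linalg.inv(s['world_from_camera']); p=(T[:3,:3]@np.atleast_2d(P).T).T+T[:3,3]
    return np.c_[p[:,0]/p[:,2]*s['fx']+s['cx'],p[:,1]/p[:,2]*s['fy']+s['cy']]
E
python3 - <<'E'
from h import *
s=robot.snapshot('top')
def rep(n,pts,sc,off,z,):
    P=back(s,(np.array(pts)+.0)/sc+np.array(off),z)
    # pts order TL TR BR BL ; yaw from left-right edges: local y = left
    ys=[np.degrees(np.arctan2(*( -(P[a]-P[b])[0],(P[a]-P[b])[1]))) for a,b in((0,1),(3,2))]
    print(n,P.mean(0).round(4),'yaw',np.round(ys,1),'L',np.linalg.norm(P[0]-P[1]).round(4),np.linalg.norm(P[0]-P[3]).round(4))
    return P
rep('box',[(40,132),(655,42),(703,402),(83,495)],4.7,(115,280),.165)
rep('tab',[(335,250),(385,235),(398,320),(347,330)],4.7,(115,280),.2015)
rep('slotend',[(575,200),(608,198),(614,268),(582,270)],4.7,(115,280),.165)
rep('rack',[(140,180),(652,108),(668,200),(152,265)],8,(345,260),.027)
rep('cas',[(205,212),(413,190),(418,230),(208,260)],8,(345,260),.081)
rep('case',[(535,178),(660,163),(668,200),(540,212)],8,(345,260),.097)
E
```

```text
box [0.4926 0.171  0.165 ] yaw [8.9 9. ] L 0.1897 0.1104
tab [0.4941 0.1627 0.2015] yaw [17.2 11.5] L 0.015 0.0231
slotend [0.5032 0.1029 0.165 ] yaw [4.  4.1] L 0.0101 0.0213
rack [ 0.5639 -0.1426  0.027 ] yaw [8.5 7.7] L 0.113 0.0186
cas [ 0.5596 -0.1141  0.081 ] yaw [6.6 8.6] L 0.0426 0.0097
case [ 0.5681 -0.1693  0.097 ] yaw [7.4 5.9] L 0.0251 0.0068
```

```bash
python3 -m creep '[[-26,-20,-50,0,10,0,0],[-52,-40,-100,0,20,0,0],[-78,-55,-150,0,30,0,0],[-104,-55,-200,0,40,0,0],[-130,-55,-250,0,50,0,0]]'
```

```text
time: 1.72
tool_pos: [0.4041, 0.275, 0.2611]
ee_rot: [-1.57, -0.002, 0.26]
wrist_force: [0.0, 0.3, 0.3]
width: 0.0942
```

```bash
python3 -m creep '[[19,0,-45,0,3,0,0],[38,0,-90,0,6.3,0,0],[57,0,-133,0,6.3,0,0],[57,0,-133,0,6.3,0,0]]'
python3 - <<'E'
from h import *
for c in("top","scene"):
  s=snap(c,c+'2.png')
  print(c,[(np.round(d['point'],4).tolist(),round(d['p'],2)) for d in robot.landmark_of("shutter_tab",c)][:2])
o=robot.get_obs();print(o['tool_pos'],o['ee_rot'])
E
```

```text
time: 2.22
tool_pos: [0.4943, 0.1606, 0.2598]
ee_rot: [-1.571, 0.001, 0.15]
wrist_force: [0.7, 0.3, 1.0]
width: 0.0943
top [([0.4941, 0.1601, 0.2044], 0.57), ([0.5602, -0.1426, 0.0013], 0.46)]
scene [([0.4935, 0.1613, 0.2021], 0.84), ([0.5589, -0.1138, 0.0444], 0.73)]
[0.49240716 0.16398454 0.26068467] [-1.57019581e+00 -1.52177076e-04  1.56785448e-01]
```

View pics/scene2.png

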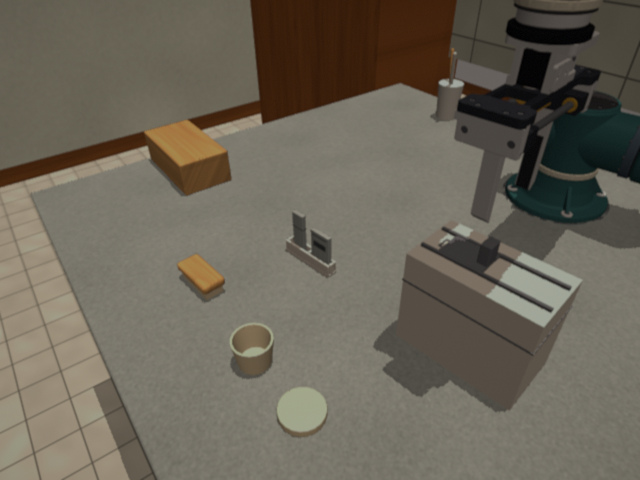

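The scene view shows the open gripper above the tab (about 488,250), and the shutter covers most of the slot (446,240). I'll go down and pinch the tab.

```bash
python3 -m creep '[[0,40,0,0,0,0,0],[0,70,0,0,0,0,0],[0,82,0,0,0,0,0],[0,82,0,0,0,0,0]]'
python3 -m creep '[[0,0,0,0,0,0,255],[0,0,0,0,0,0,255],[0,0,0,0,0,0,255],[0,0,0,0,0,0,255],[0,0,0,0,0,0,255]]'
```

```text
time: 2.92
tool_pos: [0.4923, 0.1637, 0.1783]
ee_rot: [-1.571, 0.001, 0.157]
wrist_force: [0.4, -1.3, 0.6]
width: 0.0943
time: 3.55
tool_pos: [0.493, 0.163, 0.1786]
ee_rot: [-1.571, -0.0, 0.155]
wrist_force: [-0.8, 0.4, -0.2]
width: 0.0479
```

```bash
python3 -m creep '[[0,0,0,0,0,0,255],[0,0,0,0,0,0,255],[0,0,0,0,0,0,255],[0,0,0,0,0,0,255],[0,0,0,0,0,0,255]]'
```

```text
time: 4.18
tool_pos: [0.493, 0.163, 0.1784]
ee_rot: [-1.571, 0.0, 0.155]
wrist_force: [-0.4, -1.2, 0.3]
width: 0.0239
```

```bash
python3 -m creep '[[0,0,12,0,0,0,255],[0,0,26,0,0,0,255],[0,0,40,0,0,0,255],[0,0,50,0,0,0,255],[0,0,50,0,0,0,255]]'
python3 -m creep '[[0,0,2,0,0,0,255],[0,0,4,0,0,0,255],[0,0,4,0,0,0,255]]'
```

```text
time: 4.8
tool_pos: [0.4849, 0.214, 0.1785]
ee_rot: [-1.569, -0.0, 0.157]
wrist_force: [0.4, 0.5, -0.3]
width: 0.0236
time: 5.18
tool_pos: [0.4847, 0.2157, 0.1784]
ee_rot: [-1.572, 0.0, 0.155]
wrist_force: [0.6, -2.0, -1.3]
width: 0.024
```

```bash
python3 -m creep '[[0,0,1,0,0,0,255],[0,0,2,0,0,0,255],[0,0,2,0,0,0,255],[0,0,2,0,0,0,255]]'
```

```text
time: 5.68
tool_pos: [0.4847, 0.2158, 0.1784]
ee_rot: [-1.576, 0.0, 0.153]
wrist_force: [0.6, -8.7, 0.0]
width: 0.0239
```

```bash
python3 -m creep '[[0,0,-4,0,0,0,120],[0,0,-4,0,0,0,120],[0,0,-4,0,0,0,120],[0,0,-4,0,0,0,120]]'
python3 -m creep '[[0,-40,-4,0,0,0,120],[0,-80,-4,0,0,0,120],[0,-80,-4,0,0,0,120]]'
python3 - <<'E'
from h import *
s=snap("top",'top3.png')
for n in("shutter_tab","slot"): print([(np.round(d['point'],4).tolist(),round(d['p'],2)) for d in robot.landmark_of(n,"top")][:2])
s=snap("scene",'scene3.png')
for n in("shutter_tab","slot"): print([(np.round(d['point'],4).tolist(),round(d['p'],2)) for d in robot.landmark_of(n,"scene")][:2])
im=s['color'][190:370,380:600]; cv2.imwrite('pics/d3.png',cv2.resize(im,None,fx=3,fy=3,interpolation=2))
E
```

```text
time: 6.18
tool_pos: [0.4849, 0.2148, 0.1785]
ee_rot: [-1.57, -0.0, 0.156]
wrist_force: [0.4, -0.1, -0.8]
width: 0.0496
time: 6.55
tool_pos: [0.4872, 0.2112, 0.2628]
ee_rot: [-1.569, -0.008, 0.156]
wrist_force: [0.8, 0.1, -0.4]
width: 0.0499
[([0.4856, 0.2104, 0.203], 0.88)]
[([0.4984, 0.1272, 0.1614], 0.81)]
[([0.4865, 0.2136, 0.1978], 0.73), ([0.7575, -0.2122, -0.0034], 0.61)]
[([0.5017, 0.127, 0.1594], 0.56)]
```

View pics/d3.png

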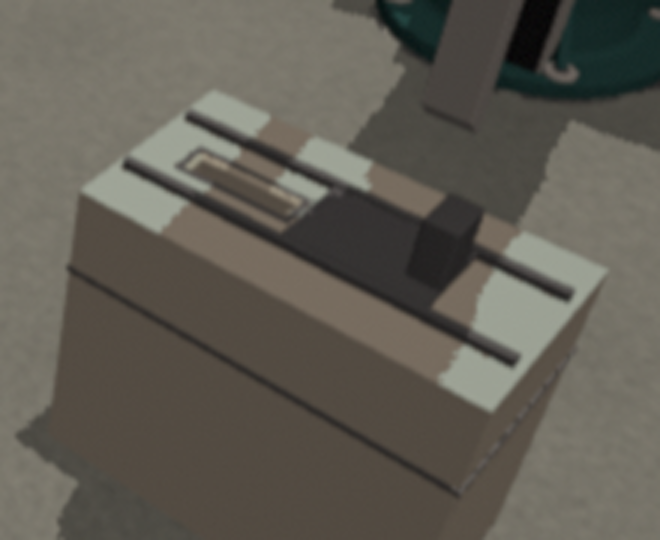

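The slot (crop 240,185) is fully uncovered and the shutter is open. Now I'll measure the slot precisely and move to the cassette.

Run:
```python
from h import *
im=cv2.imread('pics/top3.png')[310:355,200:280]
cv2.imwrite('pics/e3.png',cv2.convertScaleAbs(cv2.resize(im,None,fx=10,fy=10,interpolation=2),alpha=1.4))
```

```text
(no output)
```

View pics/e3.png

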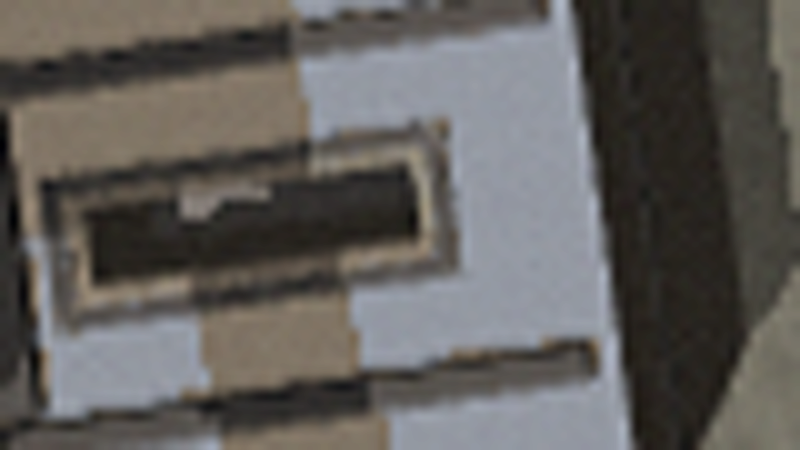

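Run:
```python
from h import *
s=robot.snapshot('top')
P=back(s,np.array([(45,185),(447,122),(458,268),(68,325)])/10.+[200,310]-0.45,.165); print(P.mean(0),np.diff(P,axis=0).round(4).tolist())
o=robot.get_obs();print(o['time'],o['tool_pos'],o['ee_rot'])
```

```text
[0.49974505 0.12652328 0.165     ] [[0.0095, -0.0575, 0.0], [-0.0207, -0.0019, 0.0], [-0.0086, 0.0557, 0.0]]
6.9 [0.48494255 0.21031398 0.25675227] [-1.57116753  0.00303217  0.15544451]
```

```bash
python3 -m creep '[[4,0,-60,0,0,0,120],[8,0,-120,0,0.9,0,120],[12,0,-180,0,0.9,0,120],[16,0,-240,0,0.9,0,120],[20,0,-300,0,0.9,0,120]]'
python3 -m creep '[[2,40,-36,0,0,0,80],[2,80,-36,0,0,0,80],[2,100,-36,0,0,0,80],[2,100,-36,0,0,0,80],[2,100,-36,0,0,0,80]]'
python3 - <<'E'
from h import *
s=snap("top",'top4.png')
o=robot.get_obs();print(o['time'],o['tool_pos'],o['ee_rot'])
for n in("cassette_mid","stand"): print([(np.round(d['point'],4).tolist(),round(d['p'],2)) for d in robot.landmark_of(n,"top")][:2])
s=snap("scene",'scene4.png')
print([(np.round(d['point'],4).tolist(),round(d['p'],2)) for d in robot.landmark_of("cassette_mid","scene")][:2])
im=s['color'][150:290,250:400]; cv2.imwrite('pics/d4.png',cv2.resize(im,None,fx=4,fy=4,interpolation=2))
o=robot.get_obs();print(o['time'],o['tool_pos'],o['ee_rot'])
E
```

```text
time: 7.52
tool_pos: [0.5517, -0.0846, 0.2576]
ee_rot: [-1.57, 0.001, 0.14]
wrist_force: [-0.1, 0.2, -0.3]
width: 0.0497
time: 8.15
tool_pos: [0.5592, -0.1182, 0.1594]
ee_rot: [-1.571, -0.001, 0.14]
wrist_force: [-0.0, 1.0, 0.4]
width: 0.0642
8.2 [ 0.55949206 -0.11823037  0.15997634] [-1.57178417 -0.00226787  0.14004316]
[([0.559, -0.1157, 0.0409], 0.48)]
[([0.5624, -0.1421, -0.0], 0.74), ([0.4916, 0.1682, 0.0005], 0.37)]
[([0.5597, -0.1138, 0.043], 0.81)]
8.4 [ 0.55935414 -0.11819448  0.15977852] [-1.57169837 -0.00216163  0.13999466]
```

View pics/d4.png

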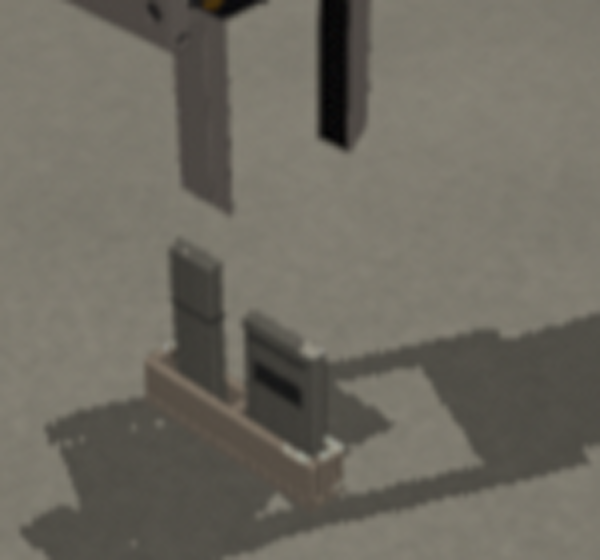

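```bash
python3 -m creep '[[0,40,3.5,0,0,0,100],[0,75,3.5,0,0,0,120],[0,98,3.5,0,0,0,130],[0,105,3.5,0,0,0,130],[0,105,3.5,0,0,0,150]]'
python3 -m creep '[[0,0,0,0,0,0,180],[0,0,0,0,0,0,200],[0,0,0,0,0,0,220],[0,0,0,0,0,0,255],[0,0,0,0,0,0,255]]'
python3 -m creep '[[0,0,0,0,0,0,255],[0,0,0,0,0,0,255],[0,0,0,0,0,0,255]]'
```

```text
time: 9.02
tool_pos: [0.5586, -0.1148, 0.0539]
ee_rot: [-1.571, -0.001, 0.14]
wrist_force: [0.4, -0.6, -0.2]
width: 0.04
time: 9.65
tool_pos: [0.5585, -0.1148, 0.0538]
ee_rot: [-1.571, -0.001, 0.14]
wrist_force: [0.9, -0.3, 0.9]
width: 0.008
time: 10.02
tool_pos: [0.5585, -0.1148, 0.0538]
ee_rot: [-1.571, -0.001, 0.14]
wrist_force: [0.8, 0.2, 2.5]
width: 0.0083
```

```bash
python3 -m creep '[[0,-15,0,0,0,0,255],[0,-40,0,0,0,0,255],[0,-80,0,0,0,0,255],[0,-130,0,0,0,0,255],[0,-180,0,0,0,0,255]]'
python3 -m creep '[[0,-36,0,0,0,0,255],[0,-36,0,0,0,0,255],[0,-36,0,0,0,0,255]]'
python3 - <<'E'
from h import *
s=snap("top",'top5.png')
o=robot.get_obs();print(o['time'],o['tool_pos'],o['ee_rot'],o['width'],o['wrist_force'])
print([(np.round(d['point'],4).tolist(),round(d['p'],2)) for d in robot.landmark_of("cassette_mid","top")][:2])
s=snap("scene",'scene5.png')
print([(np.round(d['point'],4).tolist(),round(d['p'],2)) for d in robot.landmark_of("cassette_mid","scene")][:2])
p=proj(s,o['tool_pos'])[0];print(p);u,v=p.astype(int)
im=s['color'][v-60:v+60,u-75:u+75]; cv2.imwrite('pics/d5.png',cv2.resize(im,None,fx=5,fy=5,interpolation=2))
E
```

```text
time: 10.65
tool_pos: [0.557, -0.1146, 0.2351]
ee_rot: [-1.57, 0.002, 0.139]
wrist_force: [0.2, 0.9, -2.6]
width: 0.0078
time: 11.02
tool_pos: [0.5573, -0.1146, 0.2675]
ee_rot: [-1.569, 0.003, 0.14]
wrist_force: [0.3, 0.8, -1.7]
width: 0.0078
11.075 [ 0.55712208 -0.11447194  0.26666245] [-1.56866462  0.00471202  0.13957597] 0.007815636909830802 [-0.29559254  0.31007339 -1.79213505]
[([0.5557, -0.115, 0.2557], 0.53)]
[([0.5592, -0.1117, 0.2597], 0.81)]
[320.45046739 133.56408108]
```

View pics/d5.png

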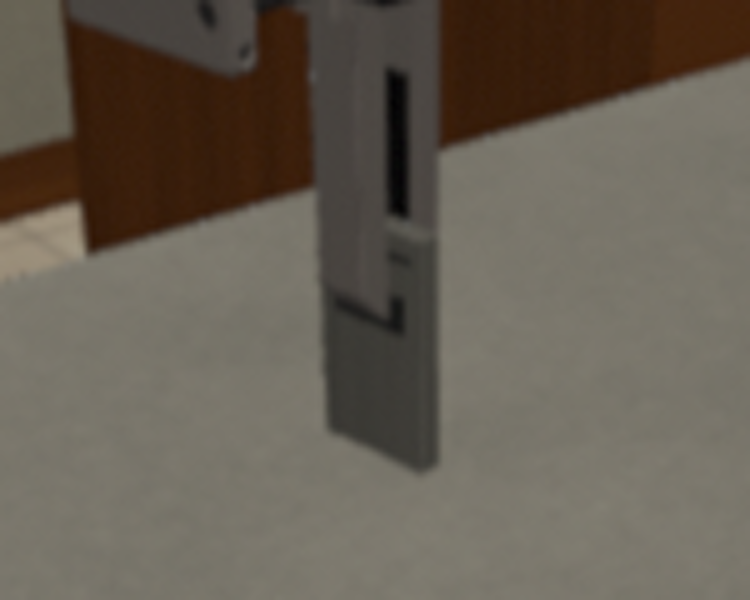

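Run:
```python
from h import *
s=robot.snapshot("scene"); o=robot.get_obs(); t=o['tool_pos']; yaw=o['ee_rot'][2]; print(t,yaw)
X=np.array([np.cos(yaw),np.sin(yaw),0]);Y=np.array([-np.sin(yaw),np.cos(yaw),0]);Z=np.array([0,0,1.])
from scipy.optimize import least_squares
obs=np.array([(328,432),(420,470),(437,462),(437,235)])/5+[245,73]-.4
def f(q):
    c=t+Y*q[0]+Z*q[1]
    P=[c+X*.004-Y*.022,c+X*.004+Y*.022,c-X*.004+Y*.022,c-X*.004+Y*.022+Z*.076]
    return (proj(s,P)-obs).ravel()
r=least_squares(f,[0,-.05]);print(r.x,r.fun.round(2)); print(f([0,-.0488]).round(2))
```

```text
[ 0.55757691 -0.11457088  0.2674335 ] 0.1396430118566756
[-0.00010182 -0.04829788] [-1.09 -0.78  0.08  0.95  0.34  0.74  0.43 -0.78]
[-1.03 -0.48  0.13  1.26  0.39  1.05  0.48 -0.43]
```

```bash
python3 -m creep '[[-5,0,50,0,-0.9,0,255],[-10,0,100,0,-0.9,0,255],[-15,0,150,0,-0.9,0,255],[-20,0,200,0,-0.9,0,255],[-24.3,0,240,0,-0.9,0,255]]'
python3 -m creep '[[0,0,7,0,0,0,255],[0,20,7,0,0,0,255],[0,38,7,0,0,0,255],[0,38,7,0,0,0,255],[0,38,7,0,0,0,255]]'
python3 - <<'E'
from h import *
o=robot.get_obs();print(o['time'],o['tool_pos'],o['ee_rot'],o['width'],o['wrist_force'])
s=snap("scene",'scene6.png')
im=s['color'][160:310,395:595]; cv2.imwrite('pics/d6.png',cv2.resize(im,None,fx=4,fy=4,interpolation=2))
s=snap("top",'top6.png')
im=s['color'][280:380,150:290]; cv2.imwrite('pics/e6.png',cv2.resize(im,None,fx=5,fy=5,interpolation=2))
o=robot.get_obs();print(o['time'],o['tool_pos'],o['ee_rot'],o['width'],o['wrist_force'])
E
```

```text
time: 11.9
tool_pos: [0.4998, 0.1213, 0.2688]
ee_rot: [-1.57, 0.001, 0.156]
wrist_force: [0.6, 0.3, -0.7]
width: 0.0077
time: 12.52
tool_pos: [0.5, 0.1259, 0.2317]
ee_rot: [-1.571, -0.0, 0.154]
wrist_force: [0.3, 0.4, -1.1]
width: 0.0079
12.525 [0.49998664 0.12591857 0.23169371] [-1.57083045e+00 -2.33698844e-04  1.54386748e-01] 0.007859124891427299 [ 0.27993668  0.39907032 -1.11881939]
12.625 [0.50023549 0.1261572  0.2323821 ] [-1.57082368 -0.00164964  0.15473991] 0.008101071376683916 [ 0.10643207 -0.06126585 -1.06070774]
```

View pics/d6.png

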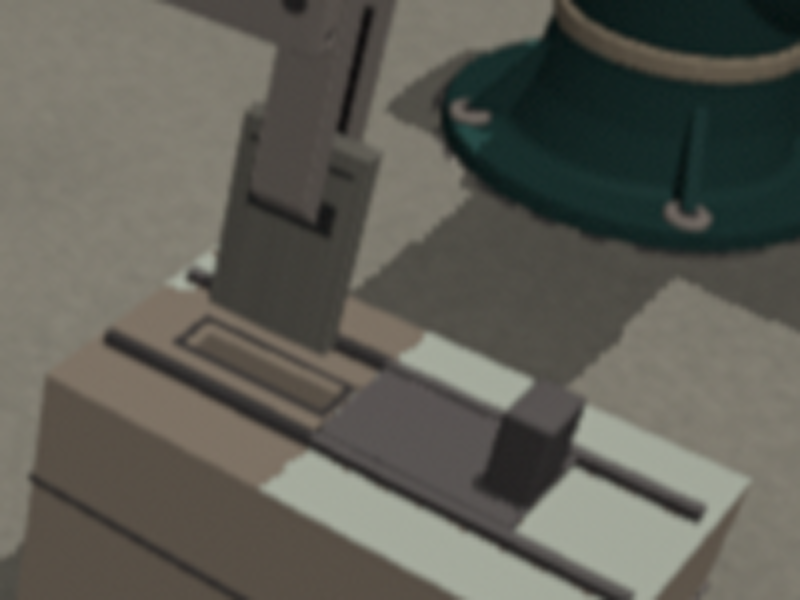

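View pics/e6.png

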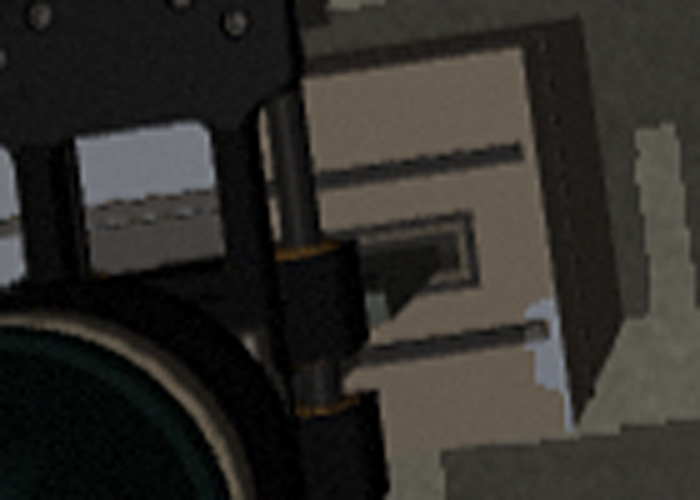

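Run:
```python
from h import *
s=robot.snapshot("scene"); o=robot.get_obs(); t=o['tool_pos']; yaw=.1553; print(t)
X=np.array([np.cos(yaw),np.sin(yaw),0]);Y=np.array([-np.sin(yaw),np.cos(yaw),0])
f=lambda a:np.array(a)/4.+[395,160]-.4
S=back(s,f([(178,342),(205,318),(352,388),(325,412)]),.165); c=S.mean(0); print('slot',c, [( (p-c)@X,(p-c)@Y) for p in S])
C=back(s,f([(213,300),(325,352)]),t[2]-.0488); m=C.mean(0)-X*.004; print('cas',m,'len',np.linalg.norm(C[1]-C[0]),'rel x,y',(m-c)@X,(m-c)@Y)
print('tcp-slot',(t-c)@X,(t-c)@Y)
```

```text
[0.50020481 0.12625553 0.23245397]
slot [0.49775306 0.12500719 0.165     ] [(np.float64(0.009644691066904108), np.float64(-0.02761083475746617)), (np.float64(-0.008475038427182951), np.float64(-0.028530643713563814)), (np.float64(-0.009215100198123154), np.float64(0.02805713991813487)), (np.float64(0.008045447558401897), np.float64(0.02808433855289519))]
cas [0.49719841 0.12521503 0.18365397] len 0.041874966039045065 rel x,y -0.0005158330528802109 0.00029112942969109493
tcp-slot 0.0026153255130829983 0.0008540934422626819
```

Relative to the slot in the same picture, the cassette is off by less than 1 mm. I'll insert it gently.

```bash
python3 -m creep '[[-0.5,8,0,0,0,0,255],[-0.5,14,0,0,0,0,255],[-0.5,20,0,0,0,0,255],[-0.5,26,0,0,0,0,255],[-0.5,26,0,0,0,0,255]]'
```

```text
time: 13.3
tool_pos: [0.4988, 0.1263, 0.2046]
ee_rot: [-1.571, 0.001, 0.155]
wrist_force: [0.1, -0.2, -0.4]
width: 0.0078
```

```bash
python3 -m creep '[[0,7,0,0,0,0,255],[0,14,0,0,0,0,255],[0,21,0,0,0,0,255],[0,28,0,0,0,0,255],[0,31,0,0,0,0,255]]'
python3 -m creep '[[0,0,0,0,0,0,255],[0,0,0,0,0,0,255]]'
```

```text
time: 13.92
tool_pos: [0.4989, 0.1264, 0.1737]
ee_rot: [-1.571, 0.001, 0.155]
wrist_force: [1.0, 0.2, -1.1]
width: 0.0082
time: 14.18
tool_pos: [0.4994, 0.1264, 0.1748]
ee_rot: [-1.571, -0.001, 0.155]
wrist_force: [0.7, -0.5, -0.8]
width: 0.0078
```

```bash
python3 -m creep '[[0,0,0,0,0,0,170],[0,0,0,0,0,0,170],[0,0,0,0,0,0,170],[0,0,0,0,0,0,170]]'
python3 -m creep '[[0,-15,0,0,0,0,170],[0,-40,0,0,0,0,170],[0,-50,0,0,0,0,170],[0,-50,0,0,0,0,255],[0,-50,0,0,0,0,255]]'
python3 -m creep '[[0,0,0,0,0,0,255],[0,0,0,0,0,0,255],[0,0,0,0,0,0,255]]'
python3 - <<'E'
from h import *
s=snap("scene",'scene7.png')
im=s['color'][160:310,395:595]; cv2.imwrite('pics/d7.png',cv2.resize(im,None,fx=4,fy=4,interpolation=2))
E
```

```text
time: 14.68
tool_pos: [0.4993, 0.1264, 0.1746]
ee_rot: [-1.571, -0.0, 0.155]
wrist_force: [-1.2, -0.4, -0.4]
width: 0.0313
time: 15.3
tool_pos: [0.4988, 0.1263, 0.2237]
ee_rot: [-1.571, 0.001, 0.155]
wrist_force: [-1.6, -0.3, -0.3]
width: 0.0147
time: 15.68
tool_pos: [0.4991, 0.1263, 0.2241]
ee_rot: [-1.571, 0.001, 0.155]
wrist_force: [0.2, 0.4, 0.0]
width: 0.0002
```

View pics/d7.png

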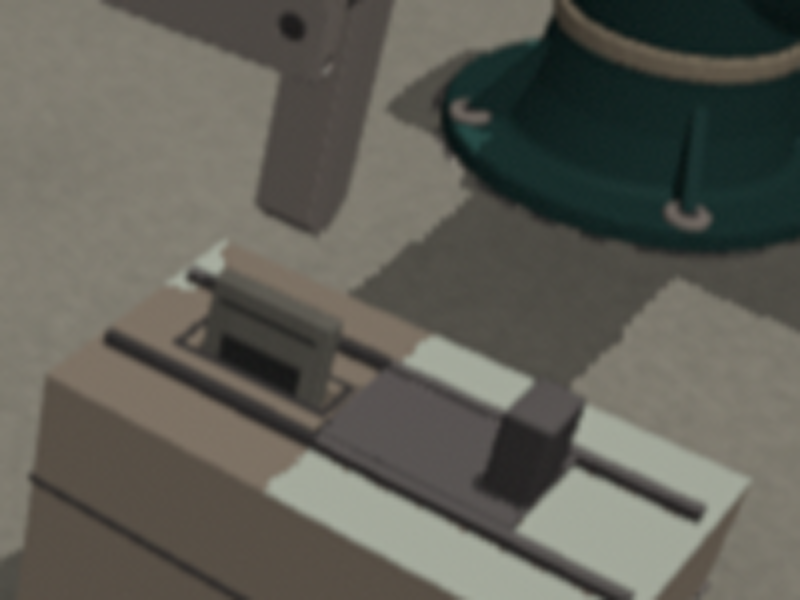

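The cassette stands in the slot with about 30 mm showing (crop 275,335), and the closed fingers are above it. Now I'll press it down.

```bash
python3 -m creep '[[0,15,0,0,0,0,255],[0,24,0,0,0,0,255],[0,30,0,0,0,0,255],[0,36,0,0,0,0,255],[0,42,0,0,0,0,255]]'
python3 -m creep '[[0,5,0,0,0,0,255],[0,9,0,0,0,0,255],[0,13,0,0,0,0,255],[0,16,0,0,0,0,255],[0,16,0,0,0,0,255]]'
```

```text
time: 16.35
tool_pos: [0.4994, 0.1264, 0.1823]
ee_rot: [-1.571, -0.001, 0.155]
wrist_force: [-0.2, -0.2, -0.7]
width: 0.0003
time: 16.98
tool_pos: [0.499, 0.1264, 0.1661]
ee_rot: [-1.571, 0.001, 0.155]
wrist_force: [-1.1, 0.7, 0.5]
width: 0.0003
```

```bash
python3 -m creep '[[0,-1,0,0,0,0,255],[0,-30,0,0,0,0,255],[0,-60,0,0,0,0,255],[0,-60,0,0,0,0,255]]'
python3 - <<'E'
from h import *
s=snap("scene",'scene8.png')
for n in("cassette_mid","shutter_tab"):print([(np.round(d['point'],4).tolist(),round(d['p'],2)) for d in robot.landmark_of(n,"scene")][:2])
im=s['color'][160:310,395:595]; cv2.imwrite('pics/d8.png',cv2.resize(im,None,fx=4,fy=4,interpolation=2))
E
```

```text
time: 17.48
tool_pos: [0.5008, 0.1266, 0.2296]
ee_rot: [-1.571, -0.007, 0.155]
wrist_force: [0.3, -0.4, 0.1]
width: 0.0002
[]
[([0.4858, 0.2153, 0.1993], 0.81)]
```

View pics/d8.png

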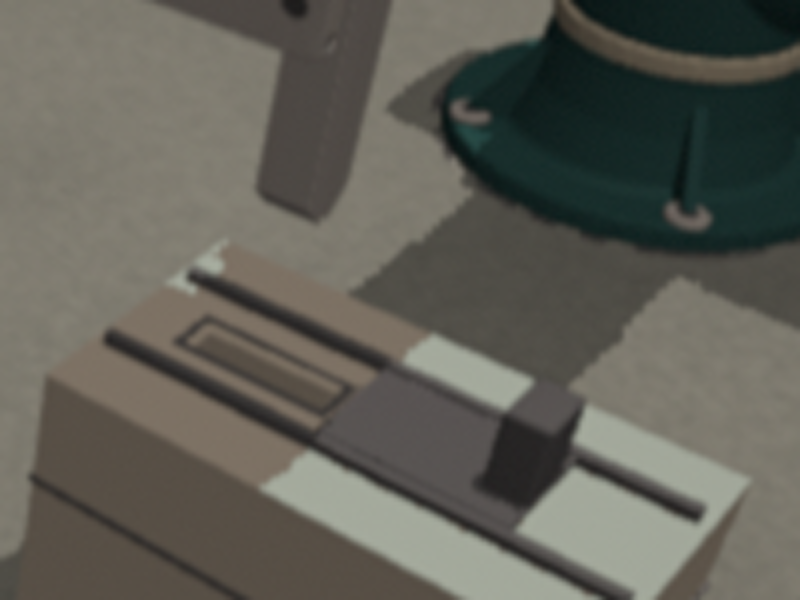

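The slot is empty, so the cassette has dropped in. Now I'll go back to the tab and close the shutter.

```bash
python3 -m creep '[[0,-20,30,0,0,0,120],[0,-20,70,0,0,0,120],[0,-20,89,0,0,0,120],[0,-20,89,0,0,0,120],[0,-20,89,0,0,0,120]]'
python3 -m creep '[[0,30,0,0,0,0,120],[0,60,0,0,0,0,120],[0,66,0,0,0,0,120],[0,66,0,0,0,0,120]]'
```

```text
time: 18.25
tool_pos: [0.4854, 0.2134, 0.2457]
ee_rot: [-1.572, 0.001, 0.155]
wrist_force: [0.4, -0.3, 0.7]
width: 0.0471
time: 18.75
tool_pos: [0.4856, 0.2136, 0.1807]
ee_rot: [-1.571, 0.0, 0.154]
wrist_force: [-0.0, 0.5, 0.5]
width: 0.0498
```

```bash
python3 -m creep '[[0,0,0,0,0,0,255],[0,0,0,0,0,0,255],[0,0,0,0,0,0,255],[0,0,0,0,0,0,255],[0,0,0,0,0,0,255]]'
python3 -m creep '[[0,0,-12,0,0,0,255],[0,0,-26,0,0,0,255],[0,0,-40,0,0,0,255],[0,0,-52,0,0,0,255],[0,0,-57,0,0,0,255]]'
python3 -m creep '[[0,0,-2,0,0,0,255],[0,0,-4,0,0,0,255],[0,0,-4,0,0,0,255]]'
```

```text
time: 19.38
tool_pos: [0.4849, 0.2144, 0.1813]
ee_rot: [-1.571, 0.0, 0.156]
wrist_force: [-4.3, -1.3, 5.4]
width: 0.0237
time: 20.0
tool_pos: [0.4939, 0.1578, 0.1814]
ee_rot: [-1.57, 0.0, 0.155]
wrist_force: [-3.7, 0.4, 6.2]
width: 0.0233
time: 20.38
tool_pos: [0.4945, 0.154, 0.1813]
ee_rot: [-1.571, 0.0, 0.155]
wrist_force: [-4.8, -1.5, 5.7]
width: 0.024
```

Moved about 61 mm. I'll push until the stop resists.

```bash
python3 -m creep '[[0,0,-1,0,0,0,255],[0,0,-2,0,0,0,255],[0,0,-2,0,0,0,255]]'
python3 -m creep '[[0,0,-1,0,0,0,255],[0,0,-1,0,0,0,255]]'
```

```text
time: 20.75
tool_pos: [0.4946, 0.1531, 0.1814]
ee_rot: [-1.569, 0.0, 0.156]
wrist_force: [-4.5, 2.0, 5.7]
width: 0.0237
time: 21.0
tool_pos: [0.4946, 0.153, 0.1814]
ee_rot: [-1.567, -0.0, 0.157]
wrist_force: [-4.2, 4.8, 5.0]
width: 0.0236
```

```bash
python3 -m creep '[[0,0,0,0,0,0,130],[0,0,0,0,0,0,130],[0,0,0,0,0,0,130],[0,0,0,0,0,0,130]]'
python3 -m creep '[[0,-30,0,0,0,0,130],[0,-80,0,0,0,0,130],[0,-110,0,0,0,0,130],[0,-110,0,0,0,0,130]]'
python3 -m creep '[[0,0,50,0,0,0,130],[0,0,100,0,0,0,130],[0,0,150,0,0,0,130],[0,0,200,0,0,0,130],[0,0,200,0,0,0,130]]'
python3 - <<'E'
from h import *
for c in("top","scene"):
  s=snap(c,c+'9.png')
  for n in ["cassette_mid","case_mid","shutter_tab","slot","brush","jar","jar_lid"]:
    print(c,n,[(np.round(d['point'],4).tolist(),round(d['p'],2)) for d in robot.landmark_of(n,c)][:2])
  if c=='top': cv2.imwrite('pics/a9.png',cv2.convertScaleAbs(cv2.resize(s['color'][280:390,115:285],None,fx=4.7,fy=4.7,interpolation=2),alpha=1.4))
E
```

```text
time: 21.5
tool_pos: [0.4954, 0.1509, 0.1802]
ee_rot: [-1.571, 0.0, 0.155]
wrist_force: [-0.1, -0.5, 0.5]
width: 0.0461
time: 22.0
tool_pos: [0.4966, 0.1512, 0.2934]
ee_rot: [-1.571, -0.006, 0.155]
wrist_force: [0.5, -0.5, -0.3]
width: 0.0459
time: 22.62
tool_pos: [0.4627, 0.3511, 0.2869]
ee_rot: [-1.572, 0.005, 0.16]
wrist_force: [0.3, -0.7, -0.9]
width: 0.0461
top cassette_mid []
top case_mid [([0.5669, -0.1696, 0.0522], 0.67)]
top shutter_tab [([0.4961, 0.1477, 0.2044], 0.77), ([0.7661, -0.0076, 0.0016], 0.46)]
top slot [([0.4975, 0.1274, 0.1642], 0.62)]
top brush [([0.7489, -0.2055, -0.0], 0.8), ([0.7658, -0.0054, 0.0017], 0.64)]
top jar [([0.7641, -0.008, 0.0024], 0.56)]
top jar_lid [([0.7547, 0.1103, -0.0016], 0.92)]
scene cassette_mid []
scene case_mid [([0.5704, -0.1706, 0.0531], 0.85)]
scene shutter_tab [([0.4968, 0.1515, 0.1996], 0.59)]
scene slot [([0.5019, 0.1276, 0.1638], 0.67)]
scene brush [([0.7578, -0.2101, 0.0016], 0.95)]
scene jar [([0.7645, -0.0009, 0.0024], 0.82)]
scene jar_lid [([0.7625, 0.1132, 0.0012], 0.8)]
```

View pics/scene9.png

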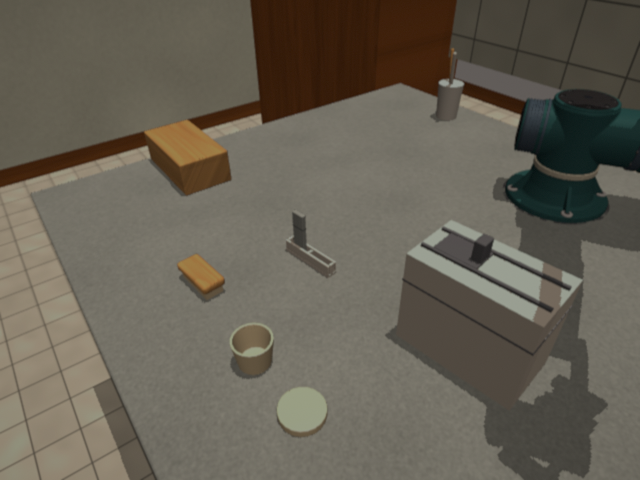

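View pics/a9.png

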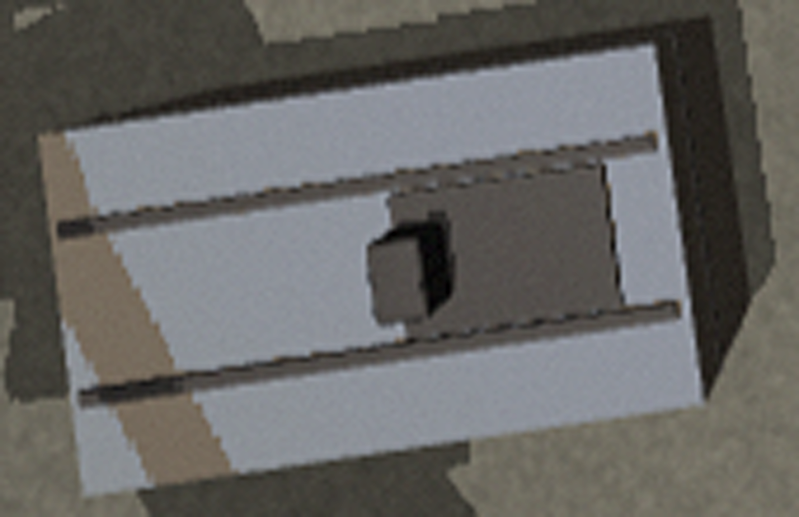

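The rack now holds only the case. The slot is covered by the shutter (crop plate edge 612,235), and the tab has reached its shut stop. The brush, jar and lid haven't moved. I'll hand in.

```bash
python3 -c "
from bench import robot
o=robot.get_obs();print(o['time'],o['wrist_force'],o['qvel'].round(3));print(robot.close_job())"
```

```text
23.425 [0.27231902 0.00292769 0.73119456] [ 0.002  0.002  0.001  0.     0.001 -0.001]
the job is handed in; nothing more can be done
None
```

The cassette is in the disposal box and the shutter is shut. I handed the job in at 23.4 s of the 69 s allowed. I pinched the tab and slid the shutter to its open stop. Then I lifted the cassette from the rack, lowered it into the slot, let go, and pressed it down with the closed fingers until it dropped. Last, I slid the shutter back to its shut stop.

**Last checks:**
- **Cassette:** the slot was empty after the press, and neither camera's network found the cassette afterwards. Its position inside the box can't be seen, so the drop is inferred from that.
- **Shutter:** it travelled stop to stop, about 63 mm at the gripper, and the picture shows the slot fully covered. I put it within about 1 mm of shut. The networks' tab positions matched to about 7 mm in the top view and 3 mm in the scene view.
- **Other things:** the tweezers case, brush, jar and lid read within about 6 mm of their first positions, which is the networks' own error.
- **Robot:** it was clear of everything and still when I handed in.

No check failed. The press read only about 1 N at the ends of its two moves, so I never saw the 2 to 4 N press force itself.

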